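Sift the small caps from the jar lids

TASK

Pick up the steel draining basket by its slanted handle, hold it over the dark baking tin and shake it until all four small bottle caps have dropped through its floor into the tin, while the two big jar lids stay in the basket. Then put the basket, lids still inside, back upright in the middle of the wooden board, nothing overhanging, and let go. Do not touch the caps or lids with the fingers, and leave the tin, carafe, bowl and mug where they are.

Things in the scene. Friction and masses are not known exactly. Their poses are not given: they have to be found in the camera images.
- basket: Open rectangular steel sieve basket, loose, 0.3 to 0.6 kg empty. Outside 150 mm along its x, 201 mm along its y; walls 40 mm high, 3 mm thick. Origin: centre of its underside; z up. Two round posts (10 mm thick, at y = +62 and -62 mm) rise from the wall on its +x side (x 73 mm, z 36 mm) and lean back 30 degrees towards -x to a straight flat grip bar over the basket's middle.
- mesh (a point): Centre of the basket floor's upper face, 4 mm above its underside. Lattice of ten 42 x 42 mm holes in four rows, alternate rows staggered; lands 9 mm wide (25 mm along the long walls in two rows). Caps lie on the lands and fall only when slid over a hole: brisk shaking (reversals harder than friction, about 0.35 to 0.55 g) or tilting does it, so a jerky carry loses them early.
- grip (a point): Centre of the black grip bar, 146 mm above the basket's underside and 10 mm to +x of its centre; axes as the basket's. Bar along the basket's y, 114 mm free between posts, 12 mm thick, 26 mm deep. Its flat faces lean 30 degrees from vertical, normal (cos 30, 0, sin 30) in basket axes: fingers pointing along (sin 30, 0, -cos 30), forward to +x and down, and closing along that normal, fit it.
- tin: Dark steel baking tin, open on top, loose, about 0.8 kg, 240 mm along its x, 300 mm along its y, 50 mm high, wall and floor about 4 mm. Origin: centre of its underside.
- board: Fixed light wooden board, 190 mm along its x, 250 mm along its y, 18 mm thick; the basket starts on it and goes back on it. Origin: centre of its underside, on the worktop. Board and tin may change sides.
- cap1: Small aluminium bottle cap, disc 30 mm across and 12 mm high, about 12 g; passes the basket's holes. Origin: centre of one flat face (the lower one at the start).
- cap2: Small aluminium bottle cap, disc 30 mm across and 12 mm high, about 12 g; passes the basket's holes. Origin: centre of one flat face (the lower one at the start).
- cap3: Small aluminium bottle cap, disc 30 mm across and 12 mm high, about 12 g; passes the basket's holes. Origin: centre of one flat face (the lower one at the start).
- cap4: Small aluminium bottle cap, disc 30 mm across and 12 mm high, about 12 g; passes the basket's holes. Origin: centre of one flat face (the lower one at the start).
- lid1: Big aluminium jar lid, disc 70 mm across and 14 mm high, about 30 g; cannot pass the holes. Origin: centre of one flat face (the lower one at the start).
- lid2: Big aluminium jar lid, disc 70 mm across and 14 mm high, about 30 g; cannot pass the holes. Origin: centre of one flat face (the lower one at the start).
- carafe: Bystander: glass carafe, 190 mm high, 76 mm across. Origin: centre of its underside.
- bowl: Bystander: white bowl, 110 mm across, 55 mm high. Origin: centre of its underside.
- mug: Bystander: white mug, 76 mm across, 90 mm high. Origin: centre of its underside.
Things that resemble listed ones, but are neither listed nor needed, are in the scene too. What is shaped like the lid1 but pink or yellow is not meant.

How it is judged:
On the way, in this order (a step that is already met when the one before it is completed fails the run):
1. the basket is lifted off the board with all four caps and both lids in it (z of basket in the frame of board above 0.04 m and x of lid1 in the frame of basket between -0.074 and 0.074 m and y of lid1 in the frame of basket between -0.1 and 0.1 m and z of lid1 in the frame of basket between -0.002 and 0.05 m and x of lid2 in the frame of basket between -0.074 and 0.074 m and y of lid2 in the frame of basket between -0.1 and 0.1 m and z of lid2 in the frame of basket between -0.002 and 0.05 m and z of cap1 in the frame of basket between -0.002 and 0.05 m and z of cap2 in the frame of basket between -0.002 and 0.05 m and z of cap3 in the frame of basket between -0.002 and 0.05 m and z of cap4 in the frame of basket between -0.002 and 0.05 m), for 0.1 s.
2. all four caps have dropped into the tin while the basket is held above it with both lids inside (x of cap1 in the frame of tin between -0.118 and 0.118 m and y of cap1 in the frame of tin between -0.148 and 0.148 m and z of cap1 in the frame of tin between 0 and 0.05 m and x of cap2 in the frame of tin between -0.118 and 0.118 m and y of cap2 in the frame of tin between -0.148 and 0.148 m and z of cap2 in the frame of tin between 0 and 0.05 m and x of cap3 in the frame of tin between -0.118 and 0.118 m and y of cap3 in the frame of tin between -0.148 and 0.148 m and z of cap3 in the frame of tin between 0 and 0.05 m and x of cap4 in the frame of tin between -0.118 and 0.118 m and y of cap4 in the frame of tin between -0.148 and 0.148 m and z of cap4 in the frame of tin between 0 and 0.05 m and x of lid1 in the frame of basket between -0.074 and 0.074 m and y of lid1 in the frame of basket between -0.1 and 0.1 m and z of lid1 in the frame of basket between -0.002 and 0.05 m and x of lid2 in the frame of basket between -0.074 and 0.074 m and y of lid2 in the frame of basket between -0.1 and 0.1 m and z of lid2 in the frame of basket between -0.002 and 0.05 m and z of basket in the frame of tin above 0.02 m and horizontal distance between basket and tin below 0.2 m and contact force between the fingers and basket above 1 N), for 0.2 s.
At the end, for the whole second after the job is handed in: All four caps lie inside the tin; the basket stands upright (within 3 degrees) on the board, its centre within 30 mm of the board's centre along both of its axes; both lids are inside the basket; everything is at rest (x of cap1 in the frame of tin between -0.118 and 0.118 m and y of cap1 in the frame of tin between -0.148 and 0.148 m and z of cap1 in the frame of tin between 0 and 0.05 m and x of cap2 in the frame of tin between -0.118 and 0.118 m and y of cap2 in the frame of tin between -0.148 and 0.148 m and z of cap2 in the frame of tin between 0 and 0.05 m and x of cap3 in the frame of tin between -0.118 and 0.118 m and y of cap3 in the frame of tin between -0.148 and 0.148 m and z of cap3 in the frame of tin between 0 and 0.05 m and x of cap4 in the frame of tin between -0.118 and 0.118 m and y of cap4 in the frame of tin between -0.148 and 0.148 m and z of cap4 in the frame of tin between 0 and 0.05 m and x of lid1 in the frame of basket between -0.074 and 0.074 m and y of lid1 in the frame of basket between -0.1 and 0.1 m and z of lid1 in the frame of basket between -0.002 and 0.05 m and x of lid2 in the frame of basket between -0.074 and 0.074 m and y of lid2 in the frame of basket between -0.1 and 0.1 m and z of lid2 in the frame of basket between -0.002 and 0.05 m and x of basket in the frame of board between -0.03 and 0.03 m and y of basket in the frame of board between -0.03 and 0.03 m and z of basket in the frame of board between 0.014 and 0.023 m and angle between basket's own z axis and vertical below 0.06 rad and linear speed of each of cap1, cap2, cap3, cap4, lid1, lid2, basket, tin below 0.03 m/s); the robot touches nothing.
It fails at once if the fingers touch a cap or a lid (contact force between the fingers and cap1 above 0.5 N or contact force between the fingers and cap2 above 0.5 N or contact force between the fingers and cap3 above 0.5 N or contact force between the fingers and cap4 above 0.5 N or contact force between the fingers and lid1 above 0.5 N or contact force between the fingers and lid2 above 0.5 N).
It fails at once if the tin is shoved more than 30 mm (distance of tin from where it was at the start of the episode above 0.03 m).
It fails at once if the carafe, bowl or mug is moved more than 15 mm (distance of any of carafe, bowl, mug from where it was at the start of the episode above 0.015 m).
It also fails if it takes over 64 s, if anything falls off the work surface, if the arm or the gripper's body presses on something with over 40 N, if the wrist force passes 120 N, or if a joint passes its speed limit or range.

ROBOT

A 7-joint arm with a two-finger parallel gripper is mounted at the origin on the work surface. World frame = base frame: x ahead of the robot, y to its left, z up, the work surface at z = 0. Lengths are in m, angles in rad, forces in N, time in s.
With the tool pointing down it reaches from about 0.425 to 0.95 m from the base axis. Payload 16.7 kg.
Tool frame: the origin (TCP) lies on the centre line of the jaws, within the pads' length; the fingertips stand 25 mm ahead of it and the grasp point (between the pads) lies 6 mm ahead of it; z points along the fingers, y is the line along which they close (so a half turn about z gives the same grasp; the last joint's range is limited). The gripper opens to 94 mm and grips with 3 to 60 N. Pads are 16 mm wide; open, the fingers measure 119 mm over their backs; the gripper's body (75 mm by 177 mm) begins 78 mm behind the grasp point.
Start: joints at [0.957, 0.426, 0.074, 1.606, -0.034, 1.111, -0.067], TCP at [0.303, -0.603, 0.23] pointing down, gripper open.
Joint ranges: [-2.85, 2.85], [-0.5, 2.14], [-1.23, 1.37], [0.21, 2.46], [-1.02, 4.16], [0.16, 2.05], [-2.73, 2.73]. Speed limits (rad/s): [1.89, 1.89, 2.39, 2.39, 3.01, 3.01, 3.01].

INTERFACE

Orientations are given as a rotation vector (axis times angle).
In Python, from cell import * gives the robot as it stands. The module is installed in compiled form; this text tells all that it offers.
- The arm moves only by the tool servo_tool, never from a script. Its argument "rows" is one flat list of numbers, 7 for each row, row after row: the opening, from 0 (shut) to 1 (fully open), then the shift along the world's x, y, z in cm, then the turn, a rotation vector about the world's x, y, z in rad. A call has 1 to 8 rows; each row is the pose to reach, as a shift and turn from the pose commanded when the call began; what a row does not reach only later rows make up. A row lasts 1/10 s, in which the tool goes at most 50 mm and 8.59 degrees, less where a joint would pass 70% of its speed; a pose out of reach is approached as far as the arm can. A call with a gripper value outside its range is refused whole. The fingers move at their own pace and stop on an object; "grip_force" is the grip in N (left out, the last holds). Time passes only in rows, so rows that repeat a pose let the fingers close. It gives the time, the measured TCP pose, the force, the opening and the grip force at its end, in the units of the state.
- read_state(): the state, without advancing time (a new reading comes with each control period).
- grab_frame(name): name is "side" or "top" or "wrist"; returns the picture (384x512x3 uint8, red, green, blue); there is no depth.
- camera_params(name): a dict with "fx", "fy", "cx", "cy" (pixels), "rvec" (rotation vector, rad) and "tvec" (3), from world to camera coordinates, as OpenCV has them. Camera axes: x right, y down, z forward; pixel columns grow to the right and rows downward; lengths in m; the calibration is good to about 2 mm. A picture is of the moment at which its call begins: read the wrist's pose just before it. camera_params takes no time and is no camera call; for the wrist camera it gives the pose at the moment of the call.
- hand_in(): hands the job in; it is judged then, once.
The state is a dict: "clock": time; "joint_positions": joint angles; "joint_velocities": joint speeds; "tau": joint torques, N m; "eef_pos": TCP position; "tcp_rot": TCP orientation; "force": force on the tool from outside, world axes, zero at the start; "torque": the same for the moment, N m; "width": finger opening in m; "finger_force": force on a finger pad.
Only numpy, scipy, OpenCV 4.12 (cv2) and the standard library are available. Lean on these libraries where they do the work, as an engineer would, in place of code of your own. Each camera call takes 0.05 s, during which the arm holds its last target. There are 200 camera calls.

## Working session

There is one attempt and no reset: what is moved stays moved. The work goes in short steps, Python scripts to look and compute and a tool call to move; the robot and the scene stay as the last step left them, time stands still between calls to the robot, and variables do not carry over. Pictures are saved under pics/ and viewed, at most 10 in all, crops included, and the job is handed in when it is done.

Besides the shell and the picture viewer there is one more tool, called after ">>>" as name(argument=value, ...), one argument or row to a line, values as JSON. servo_tool: Moves the arm, as the interface text tells. Its arguments: {"type":"object","properties":{"rows":{"type":"array"},"grip_force":{"type":"number"}},"required":["rows"]}

```bash
mkdir -p pics
python3 - <<'E'
from cell import *
import cv2
for n in ("top","side"):
    cv2.imwrite(f"pics/{n}0.png",grab_frame(n)[:,:,::-1]); print(n,camera_params(n))
s=read_state();print(s)
E
```

```text
top {'fx': 386.167164042565, 'fy': 386.167164042565, 'cx': 257.3005247941046, 'cy': 183.13053686497813, 'rvec': array([ 2.15109461, -2.09993301,  0.21516022]), 'tvec': array([0.05116802, 0.5933377 , 1.13636435])}
side {'fx': 384.1698476370943, 'fy': 384.1698476370943, 'cx': 256.40048594032, 'cy': 193.40712360644176, 'rvec': array([ 0.58767527, -2.7379592 ,  1.03723003]), 'tvec': array([0.541592  , 0.23350012, 0.99923935])}
{'clock': 0.1, 'joint_positions': array([ 0.95645651,  0.42668869,  0.07385747,  1.6065893 , -0.03408514,
        1.11077591, -0.06709184]), 'joint_velocities': array([-0.00111446, -0.00161569, -0.00156156, -0.00222373, -0.00011288,
       -0.00018553, -0.00017941]), 'tau': array([ 7.52520020e-03, -9.37455869e+01,  3.67659643e+00, -4.55041444e+01,
       -4.85376630e-02,  1.67308829e-02, -6.12696027e-08]), 'eef_pos': array([ 0.30238267, -0.60304718,  0.22981249]), 'tcp_rot': array([-3.05601780e+00, -7.23315374e-01,  5.88454095e-04]), 'force': array([ 0.76568234, -0.13237848, -0.26414324]), 'torque': array([-0.00575996,  0.0147203 , -0.02631596]), 'finger_force': 0.0, 'width': 0.09406543571354628}
```

View pics/top0.png

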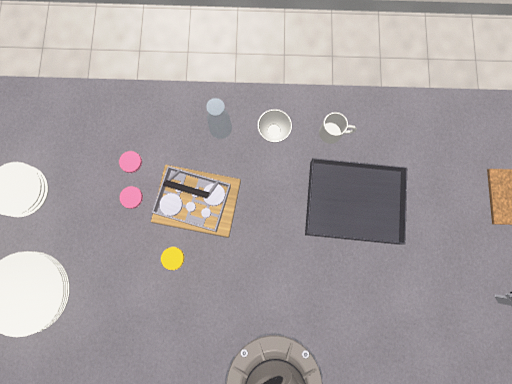

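View pics/side0.png

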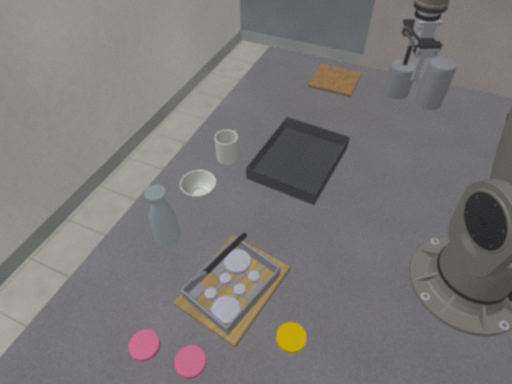

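The top view shows the board and basket at about (196,200), the dark bar from (166,184) to (212,194), and the tin at (357,202). The carafe, bowl and mug are at (218,115), (274,126) and (336,126). Next I'll zoom in on the basket and measure.

```bash
cat > h.py <<'E'
import cv2,numpy as np
from cell import *
def cam(n):
    p=camera_params(n);K=np.array([[p['fx'],0,p['cx']],[0,p['fy'],p['cy']],[0,0,1.]])
    R=cv2.Rodrigues(np.array(p['rvec']))[0];return K,R,np.array(p['tvec'])
def ray(n,u,v,c=None):
    K,R,t=c or cam(n);d=R.T@np.linalg.inv(K)@[u,v,1.];return -R.T@t,d
def onz(n,u,v,z,c=None):
    o,d=ray(n,u,v,c);return o+d*(z-o[2])/d[2]
def tri(r1,r2):
    A=np.c_[r1[1],-r2[1]];s=np.linalg.lstsq(A,r2[0]-r1[0],rcond=None)[0]
    a=r1[0]+s[0]*r1[1];b=r2[0]+s[1]*r2[1];return (a+b)/2,np.linalg.norm(a-b)
def proj(n,X):
    K,R,t=cam(n);q=K@(R@np.array(X)+t);return q[:2]/q[2]
E
python3 - <<'E'
from h import *
a=cv2.imread('pics/top0.png');b=cv2.imread('pics/side0.png')
A=cv2.resize(a[150:250,140:250],None,fx=3.6,fy=3.6,interpolation=2)
B=cv2.resize(b[225:345,170:300],None,fx=3,fy=3,interpolation=2)
im=np.zeros((370,800,3),np.uint8);im[:A.shape[0],:A.shape[1]]=A;im[:B.shape[0],410:410+B.shape[1]]=B[:,:390]
cv2.imwrite('pics/z.png',im)
hsv=cv2.cvtColor(a,cv2.COLOR_BGR2HSV)
m=cv2.inRange(hsv,(8,70,60),(28,255,255));m[:,:140]=0;m[:150]=0;m[238:]=0;m[:,250:]=0
r=cv2.minAreaRect(np.argwhere(m)[:,::-1].astype(np.float32))
P=[onz('top',*p,.018)for p in cv2.boxPoints(r)];print('board',np.round(P,4),np.mean(P,0))
g=cv2.cvtColor(a,cv2.COLOR_BGR2GRAY);m=(g<62).astype(np.uint8);m[:150]=0;m[250:]=0;m[:,:290]=0;m[:,420:]=0
cs=cv2.findContours(m,0,2)[0];c=max(cs,key=cv2.contourArea);r=cv2.minAreaRect(c)
print('tin px',r);P=[onz('top',*p,.05)for p in cv2.boxPoints(r)];print(np.round(P,4),np.mean(P,0))
print('bar guess',onz('top',187,188,.164), 'carafe',onz('top',216,107,.19),'bowl',onz('top',274,125,.055),'mug',onz('top',335,124,.09))
e1=[(166,184),(212,194)]
for n,img in(('top',a),('side',b)):
    g=cv2.cvtColor(img,cv2.COLOR_BGR2GRAY);m=(g<55).astype(np.uint8)
    x=(155,155,225,215)if n=='top' else(190,225,260,290)
    q=np.zeros_like(m);q[x[1]:x[3],x[0]:x[2]]=m[x[1]:x[3],x[0]:x[2]]
    c=max(cv2.findContours(q,0,2)[0],key=cv2.contourArea);print(n,cv2.minAreaRect(c),cv2.boxPoints(cv2.minAreaRect(c)).round(1).tolist())
E
```

```text
board [[0.4684 0.3949 0.018 ]
 [0.656  0.3717 0.018 ]
 [0.6113 0.1201 0.018 ]
 [0.4259 0.1504 0.018 ]] [0.54041773 0.25926968 0.018     ]
tin px ((402.181640625, 207.50550842285156), (4.755393028259277, 67.09041595458984), 1.7357045412063599)
[[ 0.4255 -0.3677  0.05  ]
 [ 0.6341 -0.3839  0.05  ]
 [ 0.634  -0.3989  0.05  ]
 [ 0.4254 -0.3822  0.05  ]] [ 0.52971653 -0.3831844   0.05      ]
bar guess [0.55229722 0.26226493 0.164     ] carafe [0.78339722 0.18890878 0.19      ] bowl [0.7822922  0.01650804 0.055     ] mug [ 0.77826712 -0.17090716  0.09      ]
top ((167.3000030517578, 184.90000915527344), (8.497057914733887, 2.2360680103302), 26.56505012512207) [[163.0, 184.0], [164.0, 182.0], [171.60000610351562, 185.8000030517578], [170.60000610351562, 187.8000030517578]]
side ((225.8212127685547, 252.33311462402344), (3.5220956802368164, 51.67454147338867), 46.041629791259766) [[206.0, 269.0], [243.1999969482422, 233.10000610351562], [245.60000610351562, 235.6999969482422], [208.39999389648438, 271.5]]
```

View pics/z.png

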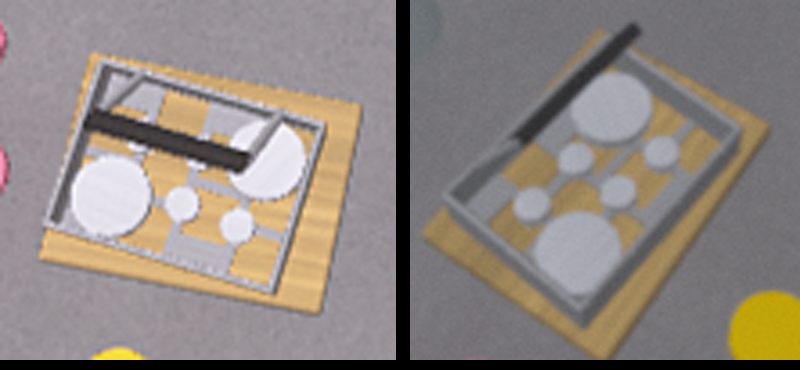

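The zoom shows the basket's +x wall on the far side (towards world +x). The rim corners are at about (167,167.5), (230,185), (216,231) and (153,212.5), and the bar runs from (163.6,184) to (209,195). The caps and lids sit below and beside the bar.

Run:
```python
from h import *
a=cv2.imread('pics/top0.png')
C=np.array([onz('top',*p,.058)for p in [(167.2,167.5),(230.3,184.7),(216.4,231.1),(153,212.5)]])
print('rim',C.round(4).tolist(),'centre',C.mean(0), [np.linalg.norm(C[i]-C[(i+1)%4]).round(4) for i in range(4)])
ex=(C[0]+C[1]-C[2]-C[3]);ey=(C[0]+C[3]-C[1]-C[2]);print('yaw',np.arctan2(ex[1],ex[0]),np.arctan2(-ey[0],ey[1]))
B=np.array([onz('top',*p,.166)for p in [(163.6,183.9),(209.4,195.3)]]);d=B[0]-B[1]
print('bar',B.mean(0),np.linalg.norm(d),'yaw',np.arctan2(-d[0],d[1]))
r1=ray('top',186.5,189.6)
print('tri',tri(r1,ray('side',225.8,252.3)))
g=cv2.cvtColor(a,cv2.COLOR_BGR2GRAY)
m=(g<75).astype(np.uint8);m[:150]=0;m[255:]=0;m[:,:295]=0;m[:,420:]=0
m=cv2.morphologyEx(m,2,np.ones((3,3)));c=max(cv2.findContours(m,0,2)[0],key=cv2.contourArea);c=cv2.convexHull(c)
q=cv2.approxPolyDP(c,6,True)[:,0];print(q.tolist())
P=np.array([onz('top',*p,.05)for p in q]);print(P.round(3).tolist(),P.mean(0))
```

```text
rim [[0.6339, 0.3458, 0.058], [0.5846, 0.1485, 0.058], [0.4416, 0.1851, 0.058], [0.493, 0.3793, 0.058]] centre [0.53829009 0.26469712 0.058     ] [np.float64(0.2034), np.float64(0.1477), np.float64(0.2009), np.float64(0.1448)]
yaw -0.24217990958814148 -0.2518755483039841
bar [0.54741789 0.2631763  0.166     ] 0.1322898152785218 yaw -0.2210318138500909
tri (array([0.54837797, 0.26284223, 0.16975397]), np.float64(0.003325869702715096))
[[314, 160], [405, 168], [403, 241]]
[[0.672, -0.111, 0.05], [0.653, -0.398, 0.05], [0.426, -0.381, 0.05]] [ 0.58365937 -0.29667874  0.05      ]
```

```bash
cat >> h.py <<'E'
from scipy.spatial.transform import Rotation as Ro
def Rg(yaw,tilt=np.pi/6):  # grasp orientation
    z=np.array([np.sin(tilt),0,-np.cos(tilt)]);y=np.array([np.cos(tilt),0,np.sin(tilt)])
    return Ro.from_euler('z',yaw)*Ro.from_matrix(np.c_[np.cross(y,z),y,z])
def delta(p,R):
    s=read_state();print('now',s['clock'],s['eef_pos'].round(4),'shift cm',((np.array(p)-s['eef_pos'])*100).round(2),'rot',(R*Ro.from_rotvec(s['tcp_rot']).inv()).as_rotvec().round(3))
E
python3 - <<'E'
from h import *
P=np.array([onz('top',*p,.018)for p in [(165.5,164.7),(240.5,178.6),(229.4,236.7),(151.1,221.7)]])
print('board',P.round(4).tolist(),P.mean(0),[np.linalg.norm(P[i]-P[(i+1)%4]).round(4) for i in range(4)])
ex=P[0]+P[1]-P[2]-P[3];print(np.arctan2(ex[1],ex[0]))
R=Rg(-.245);g=np.array([.548,.262,.164]);z=R.as_matrix()[:,2]
pre=g-.126*z;print('pre',pre,'grasp',g-.006*z)
delta([.5,-.2,.38],Rg(-.7,.2)); delta(pre,R)
E
```

```text
board [[0.6522, 0.3612, 0.018], [0.6128, 0.1191, 0.018], [0.4279, 0.1478, 0.018], [0.4685, 0.3935, 0.018]] [0.54034211 0.25541525 0.018     ] [np.float64(0.2452), np.float64(0.1871), np.float64(0.249), np.float64(0.1865)]
-0.1641705833941537
pre [0.48688135 0.27728105 0.2731192 ] grasp [0.54508959 0.26272767 0.16919615]
now 0.1 [ 0.3024 -0.603   0.2298] shift cm [19.76 40.3  15.02] rot [-0.159 -0.126  0.405]
now 0.1 [ 0.3024 -0.603   0.2298] shift cm [18.45 88.03  4.33] rot [-0.338 -0.422  0.841]
```

>>> servo_tool(
  rows=[1, 3, 4, 6, -0.02, -0.02, 0.05, 1, 6, 9, 10, -0.04, -0.03, 0.1, 1, 10, 14, 13, -0.06, -0.05, 0.15, 1, 13, 19, 15, -0.08, -0.06, 0.2, 1, 15, 24, 15, -0.1, -0.08, 0.25, 1, 17, 29, 15, -0.12, -0.1, 0.3, 1, 19, 34, 15, -0.14, -0.11, 0.35, 1, 20, 40, 15, -0.16, -0.13, 0.4],
)

```text
clock: 0.9
eef_pos: [0.4743, -0.2907, 0.3756]
tcp_rot: [2.679, 1.243, 0.133]
force: [2.2, -0.9, 0.3]
width: 0.0938
finger_force: 0.0
```

Run:
```python
from h import *
print(read_state()['joint_positions'].round(2));delta([.487,.277,.273],Rg(-.245))
```

```text
[ 0.59  0.02 -0.19  1.81  0.07  1.11 -0.33]
now 0.9 [ 0.4743 -0.2907  0.3756] shift cm [  1.27  56.77 -10.26] rot [-0.149 -0.283  0.452]
```

>>> servo_tool(
  rows=[1, 1, 5, 0, -0.02, -0.03, 0.05, 1, 1, 10, 0, -0.04, -0.07, 0.1, 1, 1, 15, 0, -0.05, -0.1, 0.15, 1, 1, 20, 0, -0.07, -0.14, 0.2, 1, 1, 25, 0, -0.09, -0.17, 0.26, 1, 1, 30, 0, -0.11, -0.2, 0.32, 1, 1, 35, 0, -0.13, -0.24, 0.38, 1, 1, 40, 0, -0.15, -0.28, 0.45],
)

```text
clock: 1.7
eef_pos: [0.4828, 0.1085, 0.3754]
tcp_rot: [2.126, 1.657, 0.441]
force: [0.0, -0.3, -0.0]
width: 0.0941
finger_force: 0.0
```

Run:
```python
from h import *
print(read_state()['joint_positions'].round(2));delta([.487,.277,.273],Rg(-.245))
```

```text
[ 0.29 -0.23 -0.74  2.08  0.24  0.85 -0.83]
now 1.7 [0.4828 0.1085 0.3754] shift cm [  0.42  16.85 -10.24] rot [ 0.001 -0.002  0.002]
```

>>> servo_tool(
  rows=[1, 0, 3, 0, 0, 0, 0, 1, 0, 7, -1, 0, 0, 0, 1, 0, 11, -3, 0, 0, 0, 1, 0.4, 15, -6, 0, 0, 0, 1, 0.4, 17, -9, 0, 0, 0, 1, 0.4, 17, -10.2, 0, 0, 0, 1, 0.4, 17, -10.2, 0, 0, 0],
)

```text
clock: 2.4
eef_pos: [0.4864, 0.2764, 0.2705]
tcp_rot: [2.13, 1.659, 0.433]
force: [-0.4, -0.8, -0.6]
width: 0.0942
finger_force: 0.0
```

Run:
```python
from h import *
print(read_state()['joint_positions'].round(2));delta([.5451,.2627,.1692],Rg(-.245))
ca=cam('wrist');im=grab_frame('wrist')[:,:,::-1];t=grab_frame('top')[150:260,130:260,::-1]
o=np.zeros((384,800,3),np.uint8);o[:,:512]=im;o[:244,512:]=cv2.resize(t,(288,244));cv2.imwrite('pics/w1.png',o)
for u in(.5,-.5): print(proj('wrist',np.array([.548,.262,.164])+u*.114*np.array([.2425,.9701,0])))
```

```text
[ 0.13  0.2  -1.14  2.04  0.82  1.01 -1.69]
now 2.4 [0.4864 0.2764 0.2705] shift cm [  5.87  -1.37 -10.13] rot [ 0.001 -0.009  0.003]
[259.24042081 125.98767994]
[259.68185125 252.07231094]
```

View pics/w1.png

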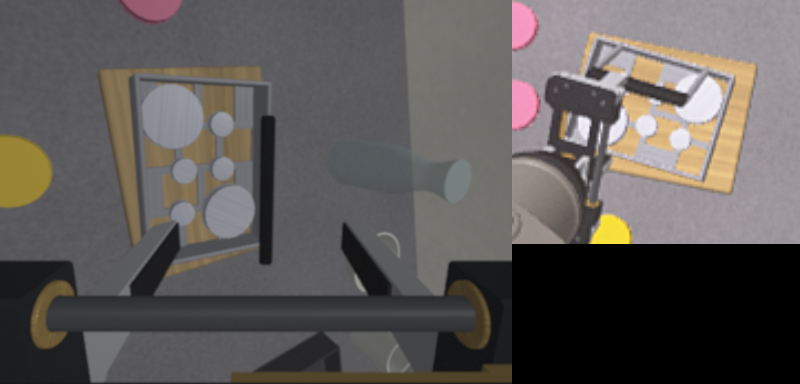

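The wrist view shows the bar at column 267, rows 117–263. I predicted column 259.5, so it is about 6–7 mm further along tool +y. All four caps and both lids are visible in the basket. I'll descend with that correction.

>>> servo_tool(
  rows=[1, 0.6, -0.1, 0.3, 0, -0.005, 0, 1, 2, -0.5, -2.5, 0, -0.009, 0, 1, 3.5, -0.9, -5, 0, -0.009, 0, 1, 5, -1.2, -7.5, 0, -0.009, 0, 1, 6.4, -1.5, -9.8, 0, -0.009, 0, 1, 6.4, -1.5, -9.8, 0, -0.009, 0, 1, 6.4, -1.5, -9.8, 0, -0.009, 0],
)

```text
clock: 3.2
eef_pos: [0.5518, 0.2611, 0.1767]
tcp_rot: [2.125, 1.648, 0.448]
force: [0.3, 0.4, 1.0]
width: 0.0938
finger_force: 0.0
```

Run:
```python
from h import *
print(read_state()['joint_positions'].round(2));delta([.5505,.2615,.1722],Rg(-.245))
im=grab_frame('wrist')[:,:,::-1];s=grab_frame('side')[170:340,150:320,::-1]
o=np.zeros((384,800,3),np.uint8);o[:,:512]=im;o[:288,512:]=cv2.resize(s,(288,288));cv2.imwrite('pics/w2.png',o)
```

```text
[ 0.04  0.42 -1.    2.06  1.12  0.95 -1.88]
now 3.2 [0.5518 0.2611 0.1767] shift cm [-0.13  0.04 -0.45] rot [-0.     0.006  0.006]
```

View pics/w2.png

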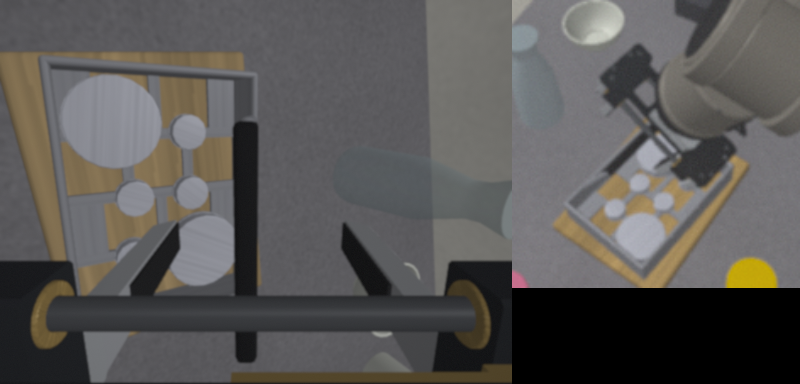

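Run:
```python
from h import *
K,R,t=cam('wrist');print(K[0],'cam axes in tool',(R@Ro.from_rotvec(read_state()['tcp_rot']).as_matrix()).round(3).tolist())
s=read_state();T=Ro.from_rotvec(s['tcp_rot']).as_matrix()
for d in(.006,.025):print('grasp px',proj('wrist',s['eef_pos']+d*T[:,2]))
print('assumed bar',[proj('wrist',np.array([.548,.262,.164])+u*.134*np.array([.2425,.9701,0])).round(1) for u in(.5,0,-.5)])
o,d=ray('wrist',246,244)
p=T.T@(o-s['eef_pos']);q=T.T@d;lam=(.006-p[2])/q[2]
print('cam in tool',p,'ray',q,'bar y at tool z 6..26mm',[(p+q*(z-p[2])/q[2]).round(4) for z in(.006,.016,.026)])
```

```text
[328.72329234   0.         260.2167064 ] cam axes in tool [[0.001, 1.0, 0.001], [-0.97, 0.001, -0.244], [-0.244, -0.0, 0.97]]
grasp px [259.60017959 249.93508732]
grasp px [259.67823939 236.46801219]
assumed bar [array([238.5, 120.6]), array([241.2, 248.2]), array([243.3, 354.2])]
cam in tool [ 0.071223    0.00035803 -0.15423325] ray [-0.3947746  -0.04346168  0.93183759] bar y at tool z 6..26mm [array([ 0.0033, -0.0071,  0.006 ]), array([-0.0009, -0.0076,  0.016 ]), array([-0.0051, -0.008 ,  0.026 ])]
```

The bar now sits at column 246 and the jaw centre at 259.6, so I'll shift −7 mm along tool y and close.

>>> servo_tool(
  rows=[1, -0.3, 0.1, -0.2, 0, 0, 0, 1, -0.6, 0.15, -0.4, 0, 0, 0, 1, -0.6, 0.15, -0.4, 0, 0, 0, 0.4, -0.6, 0.15, -0.4, 0, 0, 0, 0, -0.6, 0.15, -0.4, 0, 0, 0, 0, -0.6, 0.15, -0.4, 0, 0, 0, 0, -0.6, 0.15, -0.4, 0, 0, 0, 0, -0.6, 0.15, -0.4, 0, 0, 0],
  grip_force=50,
)

```text
clock: 4.1
eef_pos: [0.5455, 0.2627, 0.1712]
tcp_rot: [2.125, 1.65, 0.447]
force: [0.5, -0.6, 0.3]
width: 0.0575
finger_force: 0.0
```

>>> servo_tool(
  rows=[0, 0, 0, 0, 0, 0, 0, 0, 0, 0, 0, 0, 0, 0, 0, 0, 0, 0, 0, 0, 0, 0, 0, 0, 0, 0, 0, 0],
  grip_force=58,
)

```text
clock: 4.5
eef_pos: [0.5454, 0.2627, 0.1713]
tcp_rot: [2.125, 1.65, 0.447]
force: [0.3, 0.5, -0.1]
width: 0.0255
finger_force: 0.0
```

Run:
```python
from h import *
s=read_state();print(s);delta([.5458,.2626,.1692],Rg(-.245))
```

```text
{'clock': 4.5, 'joint_positions': array([ 0.02660656,  0.41799848, -0.99524726,  2.07521904,  1.12365645,
        0.94617067, -1.89655672]), 'joint_velocities': array([-3.55351889e-03, -2.56185916e-04,  2.69791049e-03,  1.47014580e-03,
       -1.32836647e-03,  6.65338610e-05,  2.04245463e-03]), 'tau': array([ 4.58708600e-03, -6.66776776e+01, -1.37604645e+01, -3.63270128e+01,
        2.24113762e+00,  8.64189640e-01, -3.73165612e-02]), 'eef_pos': array([0.54543955, 0.26274047, 0.17125897]), 'tcp_rot': array([2.12464642, 1.64965595, 0.44737582]), 'force': array([ 0.32572386,  0.49651243, -0.13513288]), 'torque': array([0.06195508, 0.36154187, 0.00301038]), 'finger_force': 0.0, 'width': 0.025464231300232936}
now 4.5 [0.5454 0.2627 0.1713] shift cm [ 0.04 -0.01 -0.21] rot [0.    0.005 0.005]
```

>>> servo_tool(
  rows=[0, 0, 0, -0.1, 0, 0, 0, 0, 0, 0, -0.1, 0, 0, 0, 0, 0, 0, -0.1, 0, 0, 0, 0, 0, 0, -0.1, 0, 0, 0, 0, 0, 0, -0.1, 0, 0, 0, 0, 0, 0, -0.1, 0, 0, 0],
)

```text
clock: 5.1
eef_pos: [0.5465, 0.2626, 0.1711]
tcp_rot: [2.124, 1.648, 0.449]
force: [5.0, -0.5, 5.0]
width: 0.012
finger_force: 58.0
```

Run:
```python
from h import *
print({k:v for k,v in read_state().items() if k in('force','torque','finger_force','width','tcp_rot')})
im=grab_frame('wrist')[:,:,::-1];s=grab_frame('side')[170:340,150:320,::-1]
o=np.zeros((384,800,3),np.uint8);o[:,:512]=im;o[:288,512:]=cv2.resize(s,(288,288));cv2.imwrite('pics/w3.png',o)
```

```text
{'tcp_rot': array([2.12417332, 1.64763288, 0.44908227]), 'force': array([ 4.95534225, -0.50771983,  5.00984219]), 'torque': array([-0.22188045, -0.98687913, -0.10697747]), 'finger_force': 58.001132011413574, 'width': 0.012011777725645868}
```

View pics/w3.png

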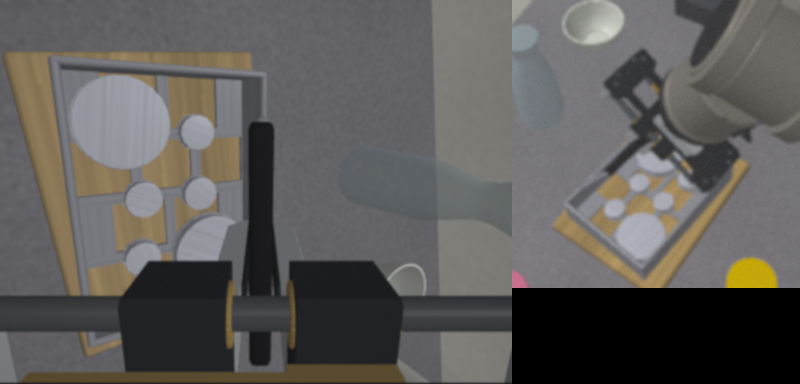

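The grip is firm: 58 N, width 12 mm, bar between the pads, caps and lids undisturbed. I'll lift gently.

>>> servo_tool(
  rows=[0, 0, 0, 0.2, 0, 0, 0, 0, 0, 0, 0.7, 0, 0, 0, 0, 0, 0, 1.5, 0, 0, 0, 0, 0, 0, 2.6, 0, 0, 0, 0, 0, 0, 3.7, 0, 0, 0, 0, 0, 0, 4.6, 0, 0, 0, 0, 0, 0, 5.2, 0, 0, 0, 0, 0, 0, 5.5, 0, 0, 0],
)

```text
clock: 6.0
eef_pos: [0.5456, 0.2627, 0.2262]
tcp_rot: [2.125, 1.649, 0.448]
force: [-0.3, 0.1, -4.7]
width: 0.0112
finger_force: 58.0
```

>>> servo_tool(
  rows=[0, 0, 0, 0.2, 0, 0, 0, 0, 0, 0, 0.7, 0, 0, 0, 0, 0, 0, 1.4, 0, 0, 0, 0, 0, 0, 2.1, 0, 0, 0, 0, 0, 0, 2.7, 0, 0, 0, 0, 0, 0, 3.1, 0, 0, 0, 0, 0, 0, 3.3, 0, 0, 0, 0, 0, 0, 3.3, 0, 0, 0],
)

```text
clock: 6.8
eef_pos: [0.5455, 0.2627, 0.2585]
tcp_rot: [2.125, 1.649, 0.448]
force: [0.2, 0.3, -4.5]
width: 0.0119
finger_force: 58.0
```

Run:
```python
from h import *
s=read_state();print(s['joint_positions'].round(2),s['force'],s['torque'],s['eef_pos'],s['width']);delta([.5458,.2626,.2592],Rg(-.245))
im=grab_frame('wrist')[:,:,::-1];s=grab_frame('side')[170:340,150:320,::-1]
o=np.zeros((384,800,3),np.uint8);o[:,:512]=im;o[:288,512:]=cv2.resize(s,(288,288));cv2.imwrite('pics/w4.png',o)
```

```text
[ 0.13  0.29 -1.08  1.99  0.92  0.99 -1.68] [ 0.23419997  0.34092406 -4.53874869] [ 0.16773851  0.87642241 -0.01260843] [0.54553423 0.26266703 0.25852089] 0.011914871563344516
now 6.8 [0.5455 0.2627 0.2585] shift cm [ 0.03 -0.01  0.07] rot [0.    0.005 0.005]
```

View pics/w4.png

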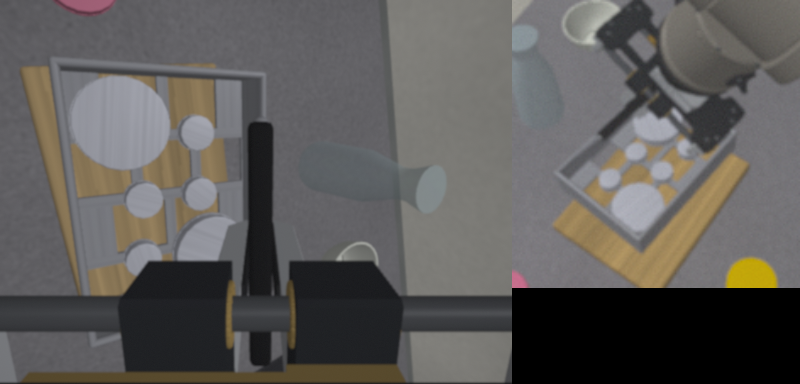

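All caps and lids are still in place with the basket up. I'll carry it smoothly to the tin.

>>> servo_tool(
  rows=[0, 0, -0.3, 0, 0, 0, 0, 0, 0, -1.1, 0, 0, 0, 0, 0, 0, -2.5, 0, 0, 0, 0, 0, 0, -4.5, 0, 0, 0, 0, 0, 0, -7, 0, 0, 0, 0, 0, 0, -10, 0, 0, 0, 0, 0, 0, -13, 0, 0, 0, 0, 0, 0, -16, 0, 0, 0, 0],
)

```text
clock: 7.7
eef_pos: [0.5451, 0.1008, 0.2582]
tcp_rot: [2.124, 1.649, 0.447]
force: [0.3, -0.1, -5.9]
width: 0.0115
finger_force: 58.0
```

>>> servo_tool(
  rows=[0, 0.1, -3, 0, 0, 0, 0, 0, 0.2, -6, 0, 0, 0, 0, 0, 0.3, -9, 0, 0, 0, 0, 0, 0.4, -12, 0, 0, 0, 0, 0, 0.5, -15, 0, 0, 0, 0, 0, 0.6, -18, 0, 0, 0, 0, 0, 0.7, -21, 0, 0, 0, 0, 0, 0.8, -24, 0, 0, 0, 0],
)

```text
clock: 8.5
eef_pos: [0.5527, -0.1392, 0.2583]
tcp_rot: [2.124, 1.649, 0.446]
force: [0.5, 0.6, -4.2]
width: 0.0117
finger_force: 58.0
```

>>> servo_tool(
  rows=[0, 0, -2.8, 0, 0, 0, 0, 0, 0, -5.2, 0, 0, 0, 0, 0, 0, -7.2, 0, 0, 0, 0, 0, 0, -8.7, 0, 0, 0, 0, 0, 0, -9.8, 0, 0, 0, 0, 0, 0, -10.5, 0, 0, 0, 0, 0, 0, -10.9, 0, 0, 0, 0, 0, 0, -11, 0, 0, 0, 0],
)

```text
clock: 9.3
eef_pos: [0.5532, -0.2475, 0.2582]
tcp_rot: [2.125, 1.649, 0.447]
force: [-0.5, 0.5, -4.7]
width: 0.0116
finger_force: 58.0
```

Run:
```python
from h import *
s=read_state();print(s['joint_positions'].round(2),s['force'],s['torque'],s['eef_pos'],s['width']);delta([.556,-.247,.2592],Rg(-.245))
im=grab_frame('wrist')[:,:,::-1];s=grab_frame('top')[130:260,285:430,::-1]
o=np.zeros((384,800,3),np.uint8);o[:,:512]=im;o[:258,512:]=cv2.resize(s,(288,258));cv2.imwrite('pics/w5.png',o)
```

```text
[ 1.06  0.11 -0.75  2.1   0.08  0.44  0.02] [-0.50943633  0.45746368 -4.68889493] [ 0.24930962  0.86635701 -0.02908865] [ 0.55318974 -0.24753701  0.2582095 ] 0.011562715060146436
now 9.3 [ 0.5532 -0.2475  0.2582] shift cm [0.28 0.05 0.1 ] rot [0.    0.005 0.005]
```

View pics/w5.png

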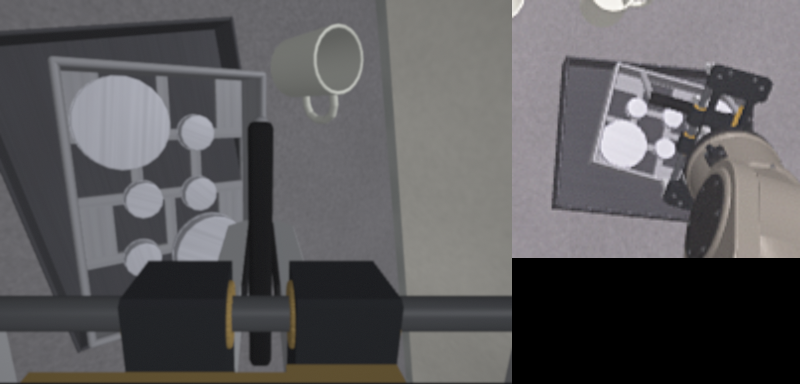

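The wrist view shows all four caps and both lids still in place. The top view shows the tin's left corners at about (312.7,159) and (306,235). I'll check the centring.

Run:
```python
from h import *
T=np.array([onz('top',*p,.05) for p in [(312.7,159.2),(408,166),(404.5,243),(306.1,234.7)]]);print(T.round(3).tolist(),'tin',T.mean(0))
print('basket left corners',[onz('top',*p,.146).round(3) for p in [(338.4,162.7),(325.3,210.6)]])
s=read_state();R=Ro.from_rotvec(s['tcp_rot']).as_matrix();z=R[:,2]
g=s['eef_pos']+.008*z-.0*R[:,1];yw=-.245
c=g-np.array([.01*np.cos(yw),.01*np.sin(yw),.146]);print('basket origin',c)
for a,b in((75,100),(75,-100),(-75,-100),(-75,100)):print((c+Ro.from_euler('z',yw).apply([a/1e3,b/1e3,.04])).round(3))
```

```text
[[0.674, -0.107, 0.05], [0.66, -0.408, 0.05], [0.42, -0.385, 0.05], [0.438, -0.086, 0.05]] tin [ 0.54799203 -0.2465684   0.05      ]
basket left corners [array([ 0.641, -0.167,  0.146]), array([ 0.501, -0.127,  0.146])]
basket origin [ 0.54762067 -0.24554436  0.10535278]
[ 0.645 -0.167  0.145]
[ 0.596 -0.361  0.145]
[ 0.451 -0.324  0.145]
[ 0.499 -0.13   0.145]
```

Centred to within a millimetre. I'll lower 3.4 cm, then start with a moderate shake.

>>> servo_tool(
  rows=[0, 0, 0, -0.3, 0, 0, 0, 0, 0, 0, -0.8, 0, 0, 0, 0, 0, 0, -1.5, 0, 0, 0, 0, 0, 0, -2.2, 0, 0, 0, 0, 0, 0, -2.8, 0, 0, 0, 0, 0, 0, -3.2, 0, 0, 0, 0, 0, 0, -3.4, 0, 0, 0, 0, 0, 0, -3.4, 0, 0, 0],
)

```text
clock: 10.2
eef_pos: [0.5534, -0.2472, 0.224]
tcp_rot: [2.125, 1.65, 0.447]
force: [-0.2, 0.9, -4.0]
width: 0.0117
finger_force: 58.0
```

>>> servo_tool(
  rows=[0, 0, 1, 0, 0, 0, 0, 0, 0, -1, 0, 0, 0, 0, 0, 0, 1, 0, 0, 0, 0, 0, 0, -1, 0, 0, 0, 0, 0, 1, 0, 0, 0, 0, 0, 0, -1, 0, 0, 0, 0, 0, 0, 1, 0, 0, 0, 0, 0, 0, 0, 0, 0, 0, 0],
)

```text
$.rows: bad value
```

>>> servo_tool(
  rows=[0, 0, 1, 0, 0, 0, 0, 0, 0, -1, 0, 0, 0, 0, 0, 0, 1, 0, 0, 0, 0, 0, 0, -1, 0, 0, 0, 0, 0, 1, 0, 0, 0, 0, 0, 0, -1, 0, 0, 0, 0, 0, 0, 1, 0, 0, 0, 0, 0, 0, 0, 0, 0, 0, 0, 0],
)

```text
clock: 11.0
eef_pos: [0.5559, -0.2472, 0.2255]
tcp_rot: [2.122, 1.649, 0.45]
force: [0.0, 0.6, -3.1]
width: 0.0117
finger_force: 58.0
```

```bash
cat > look.py <<'E'
from h import *
import sys
s=read_state();print(s['clock'],s['force'],s['torque'].round(2),s['eef_pos'].round(4),s['width'])
im=grab_frame('wrist')[:,:,::-1];cv2.imwrite(f'pics/{sys.argv[1]}w.png',im)
g=cv2.cvtColor(im[60:290,60:250],cv2.COLOR_BGR2GRAY)
# bright discs: report area & centroid
m=(cv2.GaussianBlur(g,(3,3),0)>135).astype(np.uint8);m=cv2.morphologyEx(m,cv2.MORPH_OPEN,np.ones((13,13),np.uint8))
n,l,st,c=cv2.connectedComponentsWithStats(m)
for i in range(1,n):print(st[i,4],(c[i]+60).round(0),st[i,2:4])
sd=grab_frame('side')[90:250,220:380,::-1];cv2.imwrite(f'pics/{sys.argv[1]}s.png',sd)
o=np.zeros((384,800,3),np.uint8);o[:,:512]=im;o[:288,512:]=cv2.resize(sd,(288,288));cv2.imwrite(f'pics/{sys.argv[1]}.png',o)
E
python3 look.py k1
```

```text
11.0 [ 0.01170319  0.60986138 -3.09089179] [0.3  0.74 0.07] [ 0.5559 -0.2472  0.2255] 0.011659493146283428
7947 [127. 125.] [104 112]
1787 [202. 239.] [52 44]
541 [133. 231.] [25 24]
```

View pics/k1.png

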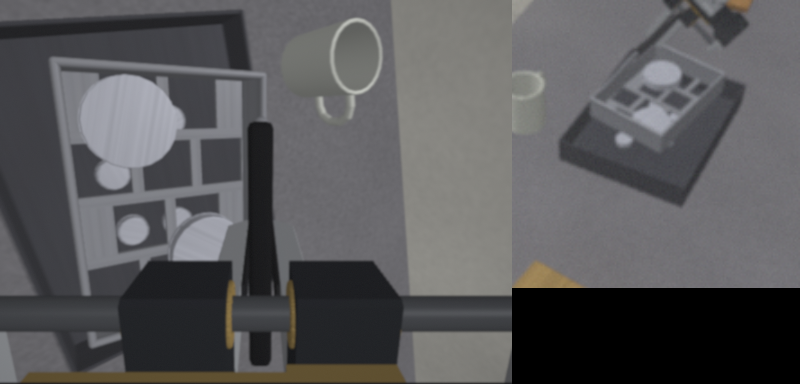

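The shake moved the discs. Several caps now appear small and below the lattice, e.g. at (133,230) and (178,220) in the wrist view, and one lies in the tin in the side view. I'm not sure about the ones at (113,175) and (180,120), so I'll shake again along both axes.

>>> servo_tool(
  rows=[0, 1, 0, 0, 0, 0, 0, 0, -1, 0, 0, 0, 0, 0, 0, 1, 0, 0, 0, 0, 0, 0, -1, 0, 0, 0, 0, 0, 0, 1, 0, 0, 0, 0, 0, 0, -1, 0, 0, 0, 0, 0, 0, 0, 0, 0, 0, 0, 0, 0, 0, 0, 0, 0, 0, 0],
)

```text
clock: 11.9
eef_pos: [0.5542, -0.2476, 0.2248]
tcp_rot: [2.124, 1.649, 0.448]
force: [0.3, 0.4, -3.3]
width: 0.0115
finger_force: 58.0
```

>>> servo_tool(
  rows=[0, 0, 1, 0, 0, 0, 0, 0, 0, -1, 0, 0, 0, 0, 0, 0, 1, 0, 0, 0, 0, 0, 0, -1, 0, 0, 0, 0, 0, 0, 1, 0, 0, 0, 0, 0, 0, -1, 0, 0, 0, 0, 0, 0, 0, 0, 0, 0, 0, 0, 0, 0, 0, 0, 0, 0],
)

```text
clock: 12.7
eef_pos: [0.5535, -0.2466, 0.2243]
tcp_rot: [2.124, 1.65, 0.448]
force: [-0.6, 0.3, -3.9]
width: 0.0118
finger_force: 58.0
```

>>> servo_tool(
  rows=[0, 0.8, 0.8, 0, 0, 0, 0, 0, -0.8, -0.8, 0, 0, 0, 0, 0, 0.8, 0.8, 0, 0, 0, 0, 0, -0.8, -0.8, 0, 0, 0, 0, 0, 0.8, -0.8, 0, 0, 0, 0, 0, -0.8, 0.8, 0, 0, 0, 0, 0, 0.8, -0.8, 0, 0, 0, 0, 0, 0, 0, 0, 0, 0, 0],
)

```text
clock: 13.5
eef_pos: [0.5552, -0.2489, 0.225]
tcp_rot: [2.124, 1.647, 0.449]
force: [1.1, 0.2, -3.5]
width: 0.0116
finger_force: 58.0
```

>>> servo_tool(
  rows=[0, 0, 0, 0.2, 0, 0, 0, 0, 0, 0, 0.7, 0, 0, 0, 0, 0, 0, 1.4, 0, 0, 0, 0, 0, 0, 2.1, 0, 0, 0, 0, 0, 0, 2.8, 0, 0, 0, 0, 0, 0, 3.2, 0, 0, 0, 0, 0, 0, 3.4, 0, 0, 0, 0, 0, 0, 3.4, 0, 0, 0],
)

```text
clock: 14.3
eef_pos: [0.5535, -0.2474, 0.2586]
tcp_rot: [2.124, 1.649, 0.447]
force: [0.5, 0.5, -4.1]
width: 0.0116
finger_force: 58.0
```

```bash
python3 look.py k2
python3 - <<'E'
from h import *
# classify bright discs by radius in both wrist frames
for f in('k1w','k2w','w3'):
    im=cv2.imread(f'pics/{f}.png')[:,:512];g=cv2.cvtColor(im,cv2.COLOR_BGR2GRAY)
    c=cv2.HoughCircles(g[50:300,40:250],cv2.HOUGH_GRADIENT,1,12,param1=80,param2=14,minRadius=11,maxRadius=21)
    print(f,[] if c is None else (c[0]+[40,50,0]).round(0).tolist())
E
```

```text
14.3 [ 0.45174494  0.50808168 -4.13648558] [0.23 0.79 0.02] [ 0.5535 -0.2474  0.2586] 0.011597761289690896
7023 [133. 132.] [94 94]
3810 [202. 223.] [71 72]
458 [132. 220.] [23 22]
k1w [[132.0, 230.0, 16.0], [112.0, 178.0, 17.0], [178.0, 222.0, 16.0]]
k2w [[132.0, 220.0, 14.0], [114.0, 166.0, 15.0]]
w3 [[144.0, 198.0, 18.0], [142.0, 258.0, 18.0], [202.0, 194.0, 16.0], [198.0, 132.0, 16.0]]
```

Run:
```python
from h import *
w=cv2.imread('pics/k2w.png')[0:300,30:290];s=cv2.imread('pics/k2s.png');t=grab_frame('top')[145:255,295:420,::-1]
o=np.zeros((600,800,3),np.uint8);o[:530,:460]=cv2.resize(w,(460,530),interpolation=2)
o[:320,470:790]=cv2.resize(s,(320,320),interpolation=2);o[325:600,470:782]=cv2.resize(t,(312,275),interpolation=2);cv2.imwrite('pics/f.png',o)
```

View pics/f.png

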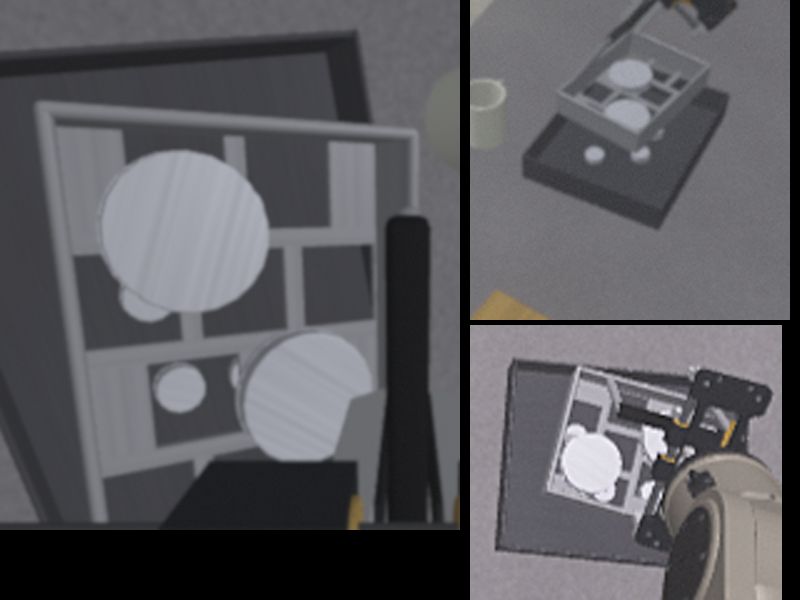

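The side view shows three caps in the tin at (595,155), (640,155) and (657,133), and both lids in the basket. In the wrist view no cap sits on the lattice. The fourth is probably hidden below a lid, so I'll shift the basket gently over the tin and locate the caps numerically.

>>> servo_tool(
  rows=[0, 0, 0.2, 0, 0, 0, 0, 0, 0, 0.7, 0, 0, 0, 0, 0, 0, 1.5, 0, 0, 0, 0, 0, 0, 2.4, 0, 0, 0, 0, 0, 0, 3.2, 0, 0, 0, 0, 0, 0, 3.7, 0, 0, 0, 0, 0, 0, 4, 0, 0, 0, 0, 0, 0, 4, 0, 0, 0, 0],
)

```text
clock: 15.25
eef_pos: [0.5535, -0.2069, 0.2584]
tcp_rot: [2.124, 1.65, 0.447]
force: [0.1, -0.4, -3.8]
width: 0.0115
finger_force: 58.0
```

```bash
cat > cnt.py <<'E'
from h import *
import sys
W=cam('wrist');im=grab_frame('wrist')[:,:,::-1];S=grab_frame('side')[:,:,::-1];T=grab_frame('top')[:,:,::-1]
n0=sys.argv[1];cv2.imwrite(f'pics/{n0}w.png',im);cv2.imwrite(f'pics/{n0}s.png',S);cv2.imwrite(f'pics/{n0}t.png',T)
for n,I,c,th in(('wrist',im,W,125),('side',S,cam('side'),125),('top',T,cam('top'),125)):
    g=cv2.cvtColor(I,cv2.COLOR_BGR2GRAY);hsv=cv2.cvtColor(I,cv2.COLOR_BGR2HSV)
    m=((g>th)&(hsv[...,1]<60)).astype(np.uint8)
    m=cv2.morphologyEx(m,2,np.ones((9,9) if n=='wrist' else (3,3),np.uint8))
    k,l,st,ce=cv2.connectedComponentsWithStats(m)
    for i in range(1,k):
        p=onz(n,*ce[i],.016,c)
        if st[i,4]>15 and .42<p[0]<.68 and -.42<p[1]<-.08: print(n,'area',st[i,4],'px',ce[i].round(0),'box',st[i,2:4],'world@tin',p[:2].round(3))
E
python3 cnt.py c1
```

```text
wrist area 1284 px [229. 109.] box [24 55] world@tin [ 0.666 -0.16 ]
wrist area 7585 px [133. 130.] box [110  92] world@tin [ 0.551 -0.154]
wrist area 81 px [195. 134.] box [9 9] world@tin [ 0.616 -0.177]
wrist area 4227 px [204. 221.] box [74 77] world@tin [ 0.596 -0.284]
wrist area 230 px [128. 208.] box [20 13] world@tin [ 0.518 -0.232]
wrist area 516 px [109. 235.] box [14 51] world@tin [ 0.489 -0.254]
side area 320 px [294. 135.] box [27 17] world@tin [ 0.611 -0.362]
side area 26 px [270. 148.] box [6 5] world@tin [ 0.66  -0.262]
side area 318 px [294. 155.] box [23 19] world@tin [ 0.573 -0.264]
side area 26 px [280. 168.] box [6 5] world@tin [ 0.591 -0.185]
top area 1123 px [333. 195.] box [46 58] world@tin [ 0.567 -0.178]
top area 52 px [357. 177.] box [10  7] world@tin [ 0.628 -0.255]
```

Run:
```python
from h import *
K,R,t=cam('wrist');s=read_state();o=-R.T@t
for nm,e,pts in(('k1',[.5559,-.2472,.2255],[(132,230),(112,178),(178,222),(175,120)]),('k2',[.5535,-.2474,.2586],[(132,220),(114,166),(172,212)])):
    o2=o+np.array(e)-s['eef_pos'];c=(K,R,-R@o2)
    print(nm,[onz('',*p,.016,c)[:2].round(3) for p in pts])
print('side k2',[onz('side',*p,.012)[:2].round(3) for p in [(282.5,167.5),(305,167.5),(313.5,156.5)]])
for X in([.565,-.24],[.5,-.26]):pass
```

```text
k1 [array([ 0.514, -0.287]), array([ 0.515, -0.229]), array([ 0.561, -0.298]), array([ 0.592, -0.193])]
k2 [array([ 0.517, -0.288]), array([ 0.521, -0.225]), array([ 0.562, -0.297])]
side k2 [array([ 0.587, -0.193]), array([ 0.519, -0.224]), array([ 0.511, -0.285])]
```

Views from different heights and cameras agree on four caps on the tin floor: (0.515,−0.287), (0.518,−0.226), (0.561,−0.298) and (0.590,−0.193). I'll carry the basket back smoothly, +46 cm in y.

>>> servo_tool(
  rows=[0, 0, 0.3, 0, 0, 0, 0, 0, 0, 1.1, 0, 0, 0, 0, 0, 0, 2.5, 0, 0, 0, 0, 0, 0, 4.5, 0, 0, 0, 0, 0, 0, 7, 0, 0, 0, 0, 0, 0, 10, 0, 0, 0, 0, 0, 0, 13, 0, 0, 0, 0, 0, 0, 16, 0, 0, 0, 0],
)

```text
clock: 16.2
eef_pos: [0.5533, -0.0456, 0.2585]
tcp_rot: [2.124, 1.649, 0.448]
force: [0.1, 0.1, -3.8]
width: 0.0117
finger_force: 58.0
```

>>> servo_tool(
  rows=[0, -0.1, 3, 0, 0, 0, 0, 0, -0.2, 6, 0, 0, 0, 0, 0, -0.4, 9, 0, 0, 0, 0, 0, -0.5, 12, 0, 0, 0, 0, 0, -0.6, 15, 0, 0, 0, 0, 0, -0.7, 18, 0, 0, 0, 0, 0, -0.8, 20.8, 0, 0, 0, 0, 0, -0.8, 23.3, 0, 0, 0, 0],
)

```text
clock: 17.0
eef_pos: [0.5451, 0.1878, 0.2585]
tcp_rot: [2.124, 1.65, 0.449]
force: [-0.1, 0.1, -4.0]
width: 0.0116
finger_force: 58.0
```

>>> servo_tool(
  rows=[0, 0, 2.1, 0, 0, 0, 0, 0, 0, 3.8, 0, 0, 0, 0, 0, 0, 5.1, 0, 0, 0, 0, 0, 0, 6, 0, 0, 0, 0, 0, 0, 6.5, 0, 0, 0, 0, 0, 0, 6.7, 0, 0, 0, 0, 0, 0, 6.8, 0, 0, 0, 0, 0, 0, 6.8, 0, 0, 0, 0],
)

```text
clock: 17.8
eef_pos: [0.5455, 0.2533, 0.2583]
tcp_rot: [2.125, 1.649, 0.447]
force: [-0.5, 0.5, -4.4]
width: 0.0114
finger_force: 58.0
```

Run:
```python
from h import *
delta([.5455,.2537,.1711],Rg(-.245))
```

```text
now 17.8 [0.5455 0.2533 0.2583] shift cm [-0.    0.04 -8.72] rot [0.    0.005 0.006]
```

>>> servo_tool(
  rows=[0, 0, 0, -0.5, 0, 0, 0, 0, 0, 0, -1.5, 0, 0, 0, 0, 0, 0, -3, 0, 0, 0, 0, 0, 0, -4.5, 0, 0, 0, 0, 0, 0, -6, 0, 0, 0, 0, 0, 0, -7, 0, 0, 0, 0, 0, 0, -7.7, 0, 0, 0, 0, 0, 0, -8, 0, 0, 0],
)

```text
clock: 18.6
eef_pos: [0.5453, 0.2536, 0.1775]
tcp_rot: [2.125, 1.65, 0.446]
force: [0.4, 0.4, -4.4]
width: 0.0116
finger_force: 58.0
```

>>> servo_tool(
  rows=[0, 0, 0, -0.2, 0, 0, 0, 0, 0, 0, -0.4, 0, 0, 0, 0, 0, 0, -0.5, 0, 0, 0, 0, 0, 0, -0.6, 0, 0, 0, 0, 0, 0, -0.7, 0, 0, 0, 0, 0, 0, -0.7, 0, 0, 0, 0, 0, 0, -0.7, 0, 0, 0],
)

```text
clock: 19.3
eef_pos: [0.5457, 0.2537, 0.1716]
tcp_rot: [2.125, 1.649, 0.448]
force: [-0.4, -1.5, 0.4]
width: 0.0115
finger_force: 58.0
```

The weight is off the gripper, so the basket is on the board. I'll open and then back out along the fingers.

>>> servo_tool(
  rows=[0.7, 0, 0, 0, 0, 0, 0, 0.7, 0, 0, 0, 0, 0, 0, 0.7, 0, 0, 0, 0, 0, 0, 0.7, 0, 0, 0, 0, 0, 0, 0.7, 0, 0, 0, 0, 0, 0, 0.7, 0, 0, 0, 0, 0, 0, 0.7, 0, 0, 0, 0, 0, 0, 0.7, 0, 0, 0, 0, 0, 0],
)

```text
clock: 20.1
eef_pos: [0.5454, 0.2537, 0.1713]
tcp_rot: [2.125, 1.65, 0.447]
force: [-0.6, 0.6, -0.9]
width: 0.0654
finger_force: 0.0
```

>>> servo_tool(
  rows=[0.7, -0.5, 0.1, 0.9, 0, 0, 0, 0.7, -1.5, 0.4, 2.6, 0, 0, 0, 0.7, -2.5, 0.6, 4.4, 0, 0, 0, 0.7, -3.9, 1, 7, 0, 0, 0, 0.7, -5.8, 1.4, 10.4, 0, 0, 0, 0.7, -5.8, 1.4, 13, 0, 0, 0, 0.7, -5.8, 1.4, 15, 0, 0, 0, 0.7, -5.8, 1.4, 16, 0, 0, 0],
)

```text
clock: 20.9
eef_pos: [0.4872, 0.2684, 0.3337]
tcp_rot: [2.123, 1.649, 0.451]
force: [0.5, -0.2, 0.2]
width: 0.0656
finger_force: 0.0
```

>>> servo_tool(
  rows=[0.7, 0, -4, 0, 0, 0, 0, 0.7, 0, -8, 0, 0, 0, 0, 0.7, 0, -12, 0, 0, 0, 0, 0.7, 0, -16, 0, 0, 0, 0, 0.7, 0, -20, 0, 0, 0, 0, 0.7, 0, -23, 0, 0, 0, 0, 0.7, 0, -24, 0, 0, 0, 0, 0.7, 0, -24, 0, 0, 0, 0],
)

```text
clock: 21.7
eef_pos: [0.4869, 0.0265, 0.3308]
tcp_rot: [2.127, 1.648, 0.446]
force: [-0.1, 0.1, -0.3]
width: 0.0657
finger_force: 0.0
```

Run:
```python
from h import *
T=grab_frame('top')[:,:,::-1].copy();cv2.imwrite('pics/end.png',T)
print('clock',read_state()['clock'])
g=cv2.cvtColor(T,cv2.COLOR_BGR2GRAY);hsv=cv2.cvtColor(T,cv2.COLOR_BGR2HSV)
# basket region: light discs; tin caps
m=((g>140)&(hsv[...,1]<50)).astype(np.uint8);m=cv2.morphologyEx(m,2,np.ones((5,5),np.uint8))
k,l,st,ce=cv2.connectedComponentsWithStats(m)
for i in range(1,k):
    x,y=ce[i]
    if 140<x<420 and 150<y<250: print(st[i,4],ce[i].round(0),st[i,2:4],onz('top',x,y,.036)[:2].round(3) if x<260 else onz('top',x,y,.016)[:2].round(3))
# compare expected rim corners of the placed basket & bar
yw=-.245
for X in((75,100),(75,-100),(-75,-100),(-75,100)):
    p=np.array([.540,.2555,.018])+Ro.from_euler('z',yw).apply([X[0]/1e3,X[1]/1e3,.04]);print('exp rim',proj('top',p).round(1))
mm=((g<60)).astype(np.uint8);mm[:,:150]=0;mm[:,225:]=0;mm[:160]=0;mm[225:]=0
r=cv2.minAreaRect(np.argwhere(mm)[:,::-1].astype(np.float32));print('bar px now',r,'was ~ (187,189)')
b=cv2.inRange(hsv,(8,70,60),(28,255,255));b[:,:140]=0;b[:150]=0;b[240:]=0;b[:,250:]=0
h=cv2.convexHull(np.argwhere(b)[:,::-1].astype(np.float32));print('board',cv2.approxPolyDP(h,4,True)[:,0].tolist())
```

```text
clock 21.75
163217 [248. 186.] [512 384] [0.587 0.093]
65 [183. 177.] [9 8] [0.608 0.298]
180 [208. 185.] [18 13] [0.585 0.219]
73 [337. 189.] [9 9] [ 0.587 -0.189]
524 [174. 204.] [28 26] [0.522 0.321]
77 [370. 197.] [ 9 10] [ 0.562 -0.295]
179 [206. 200.] [23 11] [0.539 0.223]
72 [348. 211.] [9 9] [ 0.518 -0.224]
64 [274. 211.] [12  7] [0.512 0.012]
76 [368. 212.] [10  9] [ 0.516 -0.286]
160 [198. 221.] [19 11] [0.473 0.245]
394 [260. 234.] [23 23] [0.439 0.052]
exp rim [171.  166.6]
exp rim [233.  183.5]
exp rim [219.2 230.7]
exp rim [155.8 213.1]
bar px now ((188.82073974609375, 188.8773651123047), (45.191627502441406, 5.357061862945557), 15.945395469665527) was ~ (187,189)
board [[240.0, 180.0], [228.0, 236.0], [151.0, 221.0], [165.0, 165.0]]
```

The top view confirms four caps inside the tin, both lids in the basket, and the bar about where I planned for a basket centred on the board.

```bash
python3 -c "
from cell import *
print(hand_in())"
```

```text
the job is handed in; nothing more can be done
None
```

The job is handed in (the result was not reported back): all four caps are in the tin, and the basket is back near the middle of the board with both lids inside and the gripper clear.

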